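# Refit the emptied water tank and switch the dehumidifier on

## Robot

A 7-joint arm with a two-finger parallel gripper is mounted at the origin on the work surface. World frame = base frame: x ahead of the robot, y to its left, z up, the work surface at z = 0. Lengths are in m, angles in rad, forces in N, time in s.
With the tool pointing down it reaches from about 0.4 to 0.85 m from the base axis. Payload 10.4 kg.
Tool frame: the origin (TCP) lies at the very end of the fingers, on their centre line; the grasp point (between the pads) lies 19 mm behind it (arm.pinch_z is the distance from the TCP to the grasp point, in m); z points along the fingers, x is the direction in which the jaws open and shut, and the axes are right-handed (so a half turn about z gives the same grasp; the last joint's range is limited). The gripper opens to 87 mm and grips with 3 to 60 N. Pads are 19 mm wide; open, the fingers measure 117 mm over their backs; the gripper's body (75 mm by 190 mm) begins 51 mm behind the grasp point.
Start: joints at [-1.134, 0.332, -0.065, 1.46, 0.022, 1.35, -0.088], TCP at [0.277, 0.56, 0.223] pointing down, gripper open.
Joint ranges: [-2.6, 2.6], [-0.5, 2.12], [-1.47, 1.34], [0.16, 2.42], [-1.27, 4.41], [0.06, 2.06], [-2.6, 2.6]. Speed limits (rad/s): [2.22, 2.22, 2.79, 2.79, 3.14, 3.14, 3.14].

## Interface

Orientations are given as a rotation vector (axis times angle).
In Python, from cell import arm, viewer, job gives the robot as it stands. The module is installed in compiled form; this text tells all that it offers.
- The arm moves only by the tool carry_out, never from a script. Its argument "series" is a list that holds one entry, the list of rows, each a list of 5 numbers: the shift along the world's x, y, z normalised to -1 to 1, where 1 is 0.025 m, then the turn about the world's z normalised to -1 to 1, where 1 is 10 degrees, then the gripper command: -1 is shut, 1 is fully open, values between are in proportion. A call has 1 to 5 rows; each row shifts and turns the commanded pose from where the row before left it; what a row does not reach is not made up. A row lasts 1/8 s, in which the tool goes at most 62.5 mm and 10.7 degrees, less where a joint would pass 70% of its speed; a pose out of reach is approached as far as the arm can. A call with a number of a shift or a turn outside -1 to 1 is refused whole. A call with a gripper value outside its range is refused whole. The fingers move at their own pace and stop on an object; "newtons" is the grip in N (left out, the last holds). Time passes only in rows, so rows that do not move let the fingers close. It gives the time, the measured TCP pose, the force and the opening at its end, in the units of the state.
- arm.read_state(): the state, without advancing time (a new reading comes with each control period).
- viewer.capture(name): name is "side" or "top" or "wrist"; returns a dict with "image" (480x640x3 uint8, red, green, blue), "z_map" (480x640 float32, m along the optical axis (not along the pixel's ray), 0 where there is no reading), "mtx" (3x3 intrinsics, pixels), "origin" and "attitude" of the camera in the world. Camera axes: x right, y down, z forward; pixel columns grow to the right and rows downward; lengths in m; the calibration is good to about 2 mm. A picture is of the moment at which its call begins.
- job.job_done(): hands the job in, once; it reports no verdict.
Trained networks look in a picture, given as the dict that the camera call returned (one of the last four; its "shot" number tells which), for a name from the list of things; names that differ only in an ending like _2 or _b are one class to them, and where a whole thing is asked for, a point or a joint stands for the part that bears it (a point fixed in the world has none). Each returns a list of dicts, best first, with "p" (0 to 1); they miss things now and then, are a little off and sometimes report something else, mostly with a low value. They report only what shows in the picture. A call takes as long as a camera call. They do not tell look-alikes from the thing itself.
- viewer.spot_in(name, picture): "position" ([row, column] in pixels, amid what is visible of it).
- viewer.regions_of(name, picture): "pixels" (480x640 bool, what is visible of it) and "position" ([row, column] in pixels, amid what is visible of it).
The state is a dict: "time": time; "qpos": joint angles; "joint_velocities": joint speeds; "joint_torque": joint torques, N m; "tcp_pos": TCP position; "ee_rot": TCP orientation; "wrist_force": force on the tool from outside, world axes, zero at the start; "wrist_torque": the same for the moment, N m; "gripper_width": opening from 0.0 (shut) to 1.0 (fully open).
Only numpy, scipy, OpenCV 4.12 (cv2) and the standard library are available. Lean on these libraries where they do the work, as an engineer would, in place of code of your own. Each camera call takes 0.05 s, during which the arm holds its last target.

## Task

The dehumidifier's emptied water tank is standing in the basin. Put it back in the machine, keeping it upright and pushing it fully home so that its front panel meets the machine; only then switch the machine on, pushing the rocker on its deck over until it snaps, and take your hand away. Leave the basin and everything else where it is.

Things in the scene. Friction and masses are not known exactly. Their poses are not given: they have to be found in the camera images.
- tank_mid (a point): the loose water tank (clear box, white lid and front panel; 0.36 to 0.59 kg): point on its middle line, 41 mm above its underside. Its -x points to its front panel, z up. The panel is 170 mm wide, 83 mm high, 15 mm thick, outer face 75 mm from this point; behind it the body is 140 mm wide, ends 75 mm behind this point and has its rear corners cut off (116 mm wide at the end). Lid top 72 mm high
- tank_handle (a point): centre of the carry handle on the tank's lid, 98 mm above the tank's underside, straight above tank_mid: a level bar along the tank's x, 96 mm long, 14 mm wide, 12 mm thick, on a post at each end, 20 mm clear of the lid (fingertips may reach 26 mm below the bar's centre)
- tank_grip (a point): grasping point on the front grip: an upright flat tongue, 14 mm thick (across the tank), that stands 61 mm out from the middle of the front panel, from 31 to 73 mm above the tank's underside. This point lies 42 mm out from the panel and 52 mm above the underside
- dehumidifier: the compact white dehumidifier, fixed, 210 deep (x) x 200 wide (y) mm; origin at the centre of its underside, its front faces its own -x. Its front part is a flat control deck 150 mm above the table, its rear 95 mm a fan tower 270 mm tall. Below the deck is the tank bay, open at the front and at the bottom (the tank slides on the table), 150 mm wide and 118 mm high
- bay_mouth (a point): middle of the bay's front opening, at table height in the plane of the machine's front face, 105 mm in front of the machine's origin; axes as the machine's. The tank goes in rear end first, along +x; it is home when the inner face of its front panel meets the machine's front face on both sides of the opening
- tank_home (a point): where tank_mid is when the tank is fully home: on the machine's middle line, 60 mm inside the bay mouth, 41 mm above the table; axes as the machine's
- rocker (a joint): power switch on the control deck: black rocker paddle 64 mm long (along the machine's y), 38 mm wide, hinged across its middle. 0 = off (the end towards the machine's +y stands up), 0.44 = on (that end down). An over-centre spring holds it either way: about 7 N on the raised end, 24 mm from the hinge, starts it, and past 0.22 it snaps over by itself
- rocker_on_end (a point): on top of the rocker's ON end (the end that stands up when off, with a small round dot), 24 mm from the hinge. It stands 166 mm above the table when off and sinks about 10 mm when on
- basin: loose grey plastic basin 290 x 215 mm, walls 70 mm high and 5 mm thick, floor 5 mm thick, 0.8 kg; origin at the centre of its underside. The tank stands in it at the start
- sauce_jar: closed glass jar, 72 mm across, 115 mm tall; bystander, origin at the centre of its underside
- tin_can: closed food can, 74 mm across, 108 mm tall; bystander, origin at the centre of its underside
- oil_bottle: green bottle, 62 mm across, 200 mm tall; bystander, origin at the centre of its underside
- food_carton: cardboard food box 55 x 110 x 150 mm, standing; bystander, origin at the centre of its underside
- mug: white mug, 80 mm across, 92 mm tall; bystander, origin at the centre of its underside
- foil_box: paper-covered box 60 x 200 x 55 mm, lying; bystander, origin at the centre of its underside
- dish_brush_grip (a point): handle of a 200 mm wooden dish brush, lying; bystander
There are look-alikes about, which are no part of the job. Leave any yellow look-alike of the part that bears tank_mid alone.

How it is judged:
By the outcome, as a careful person would: the job done as asked, in the order asked, and still so for the second after the job is handed in, with the robot touching nothing.
It also fails if it takes over 64 s, if anything falls off the work surface, if the arm or the gripper's body presses on something with over 40 N, if the wrist force passes 120 N, or if a joint passes its speed limit or range.

## Working session

There is one attempt and no reset: what is moved stays moved. The work goes in short steps, Python scripts to look and compute and a tool call to move; the robot and the scene stay as the last step left them, time stands still between calls to the robot, and variables do not carry over. Pictures are saved under pics/ and viewed, and the job is handed in when it is done.

Besides the shell and the picture viewer there is one more tool, called as name([rows], argument=value, ...), one row to a line, values as JSON. carry_out: Moves the arm, as the interface text tells. Its arguments: {"type":"object","properties":{"series":{"type":"array"},"newtons":{"type":"number"}},"required":["series"]}

```bash
mkdir -p pics; ls
cat > h.py <<'E'
import numpy as np, cv2
from cell import arm, viewer, job
def save(c,n): cv2.imwrite('pics/'+n+'.png',cv2.cvtColor(c['image'],cv2.COLOR_RGB2BGR))
def pts(c):
    z=c['z_map'];K=np.array(c['mtx']);v,u=np.mgrid[:480,:640]
    P=np.stack([(u-K[0,2])/K[0,0]*z,(v-K[1,2])/K[1,1]*z,z],-1)
    A=np.array(c['attitude'])
    if A.size==3: A=cv2.Rodrigues(A.astype(float))[0]
    return P@A.T+np.array(c['origin'])
E
python3 - <<'E'
from h import *
s=arm.read_state();print(s)
for n in ('side','top','wrist'):
    c=viewer.capture(n);save(c,n+'0');print(n,c['origin'],c['attitude'],c['mtx'])
    P=pts(c);np.save(n+'0.npy',P)
    for k in ('tank_mid','tank_handle','tank_grip','dehumidifier','rocker','rocker_on_end','basin','bay_mouth'):
        try:
            for r in viewer.spot_in(k,c)[:3]:
                i,j=map(int,r['position']);print(k,round(r['p'],2),i,j,P[i,j].round(3))
        except Exception as e: print(k,e)
E
```

```text
pics
{'time': 0.0, 'qpos': array([-1.13362018,  0.33283958, -0.06470988,  1.46096892,  0.02161507,
        1.34990124, -0.08849245]), 'joint_velocities': array([-0.00084153, -0.00132808, -0.00102255, -0.00040093, -0.00073977,
        0.0005915 ,  0.0005573 ]), 'joint_torque': array([-6.36541099e-04, -6.23258829e+01,  2.39835971e-02, -3.89886153e+01,
       -6.14388823e-02,  4.00896370e-02,  1.93971769e-04]), 'tcp_pos': array([0.27717009, 0.55973363, 0.22176096]), 'ee_rot': array([ 2.66846816e+00,  1.65642824e+00, -1.82714408e-03]), 'wrist_force': array([-0.41051206, -0.00428297,  0.32664778]), 'wrist_torque': array([ 0.02495102, -0.04568279,  0.01672735]), 'gripper_width': 1.0029032273512712}
side [-0.13840365 -1.14354016  0.90203489] [-2.07257319  0.56639972 -0.33470628] [[569.97270613   0.         315.86762237]
 [  0.         569.97270613 238.22884735]
 [  0.           0.           1.        ]]
tank_mid 0.82 357 259 [ 0.218 -0.35   0.071]
tank_mid 0.63 314 391 [ 0.535 -0.38   0.075]
tank_handle 0.96 356 253 [ 0.209 -0.341  0.072]
tank_handle 0.88 312 394 [ 0.548 -0.375  0.072]
tank
[... 815 characters left out ...]
53  0.076]
tank_grip 0.65 344 390 [ 0.235 -0.301  0.072]
tank_grip 0.56 224 408 [ 0.563 -0.351  0.074]
dehumidifier 0.55 219 134 [0.537 0.352 0.212]
rocker 0.57 226 164 [0.529 0.294 0.16 ]
rocker_on_end 0.9 227 166 [0.526 0.288 0.162]
rocker_on_end 0.56 264 493 [ 0.459 -0.594  0.055]
basin 0.89 248 406 [ 0.496 -0.345  0.076]
basin 0.64 227 164 [0.526 0.294 0.158]
bay_mouth 0.71 221 137 [0.535 0.352 0.189]
wrist [0.20742785 0.59502642 0.38420059] [2.45173432 1.52072238 0.22353935] [[331.89619227   0.         318.21061817]
 [  0.         331.89619227 243.09924819]
 [  0.           0.           1.        ]]
dehumidifier 0.64 386 265 [0.443 0.402 0.031]
bay_mouth 0.93 386 265 [0.443 0.402 0.031]
```

View pics/side0.png

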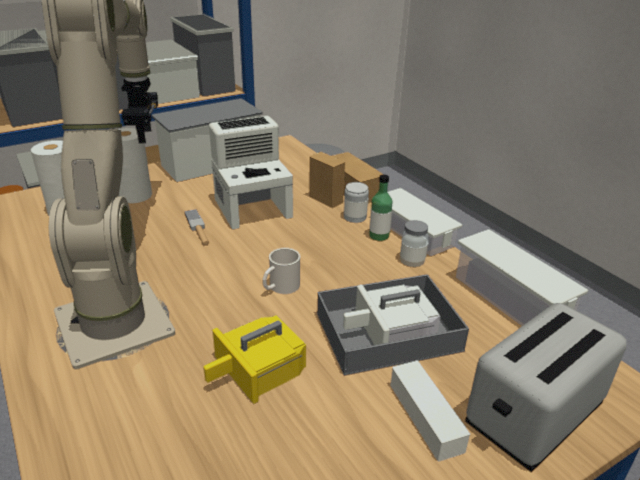

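View pics/top0.png

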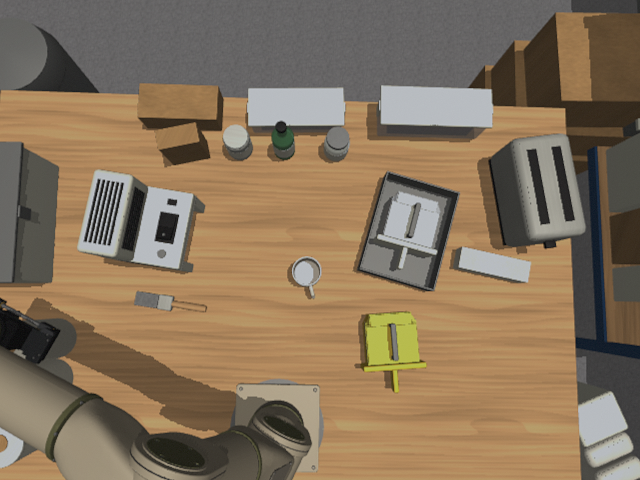

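View pics/wrist0.png

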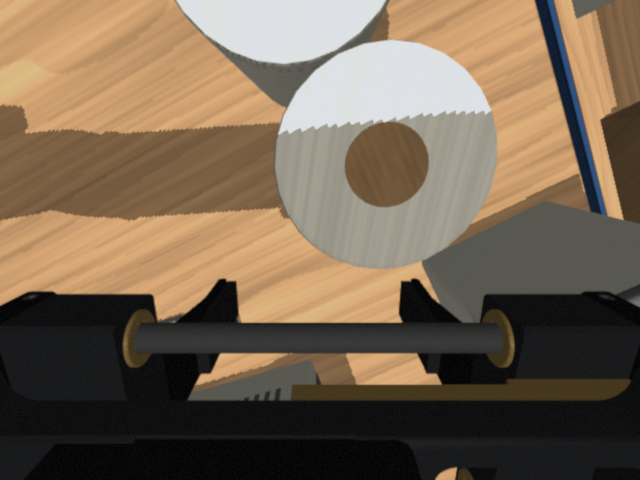

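Run:
```python
from h import *
im=cv2.imread('pics/top0.png')
a=cv2.resize(im[160:280,70:220],None,fx=4,fy=4,interpolation=cv2.INTER_CUBIC)
b=cv2.resize(im[165:300,350:470],None,fx=4,fy=4,interpolation=cv2.INTER_CUBIC)
cv2.imwrite('pics/cropa.png',a);cv2.imwrite('pics/cropb.png',b)
P=np.load('top0.npy')
def rect(m,name):
    q=P[m][:,:2].astype(np.float32)
    r=cv2.minAreaRect(q);print(name,len(q),r,'zmed',np.median(P[m][:,2]))
    return r
v,u=np.mgrid[:480,:640]
def sel(u0,u1,v0,v1,z0,z1): return (u>=u0)&(u<u1)&(v>=v0)&(v<v1)&(P[...,2]>z0)&(P[...,2]<z1)
rect(sel(75,215,160,280,.26,.28),'tower top')
rect(sel(120,215,160,280,.143,.154),'deck')
rect(sel(370,450,180,275,.085,.12),'handle')
rect(sel(370,450,180,250,.071,.082),'lid')
m=sel(370,450,180,290,.085,.12);print(np.c_[v[m],u[m],(P[m]*1000).round()][::6])
rect(sel(350,470,165,300,.065,.073),'basin')
rect(sel(150,182,205,250,.155,.18),'rocker')
print((P[205:250:4,152:184:4,2]*1000).round())
```

```text
tower top 3408 ((0.5434131026268005, 0.4006029963493347), (0.09473279118537903, 0.20001424849033356), 82.16695404052734) zmed 0.26942856206467036
deck 3059 ((0.5294970870018005, 0.3020910620689392), (0.12635906040668488, 0.19986936450004578), 81.6750259399414) zmed 0.14947508749513738
handle 471 ((0.5607112050056458, -0.35770267248153687), (0.1671331822872162, 0.12693925201892853), 75.55529022216797) zmed 0.09050194662007427
lid 2041 ((0.5909549593925476, -0.3552200198173523), (0.19652336835861206, 0.2211669683456421), 0.938452959060669) zmed 0.07677497992208004
[[ 200.  408.  629. -349.   86.]
 [ 203.  418.  617. -372.  104.]
 [ 204.  417.  613. -368.  111.]
 [ 205.  415.  611. -364.  105.]
 [ 206.  414.  612. -365.   88.]
 [ 206.  420.  609. -377.  105.]
 [ 208.  414.  603. -361.  102.]
 [ 209.  414.  600. -361.  105.]
 [ 210.  414.  596. -359.  111.]
 [ 211.  412.  598. -360.   86.]
 [ 212.  413.  592. -359.  101.]
 [ 213.  413.  588. -357.  108.]
 [ 214.  413.  586. -358.  105.]
 [ 215.  413.  582. -357.  110.]
 [ 216.  413.  580. -358.  107.]
 [ 217.  413.  577. -357.  111.]
 [ 
[... 2174 characters left out ...]
.66675567626953) zmed 0.06991653495428807
rocker 352 ((0.5162175893783569, 0.2851236164569855), (0.09375139325857162, 0.05833784490823746), 4.104989051818848) zmed 0.15954143544282395
[[151. 148. 144. 151. 150. 151. 150. 152.]
 [151. 150. 152. 149. 145. 149. 150. 151.]
 [148. 146. 152. 149. 153. 152. 150. 149.]
 [150. 154. 155. 153. 153. 153. 151. 151.]
 [147. 151. 157. 156. 161. 159. 156. 153.]
 [150. 151. 154. 159. 154. 156. 150. 148.]
 [154. 148. 162. 162. 157. 159. 150. 151.]
 [151. 167. 162. 164. 160. 156. 151. 152.]
 [147. 164. 164. 168. 167. 153. 151. 153.]
 [152. 148. 148. 152. 153. 154. 148. 154.]
 [151. 149. 153. 150. 150. 148. 148. 152.]
 [149. 152. 155. 151. 150. 151. 155. 152.]]
```

View pics/cropa.png

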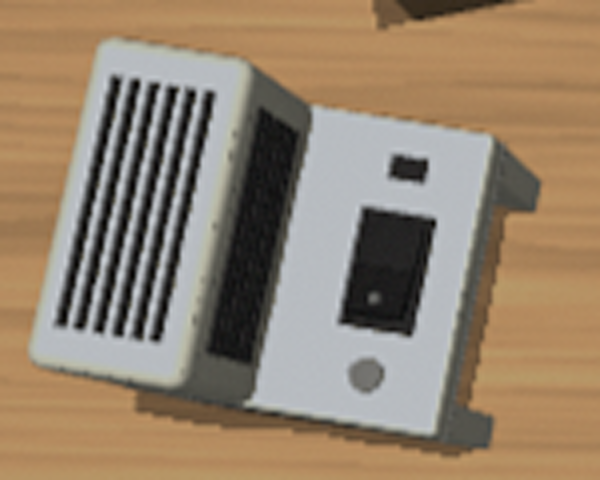

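View pics/cropb.png

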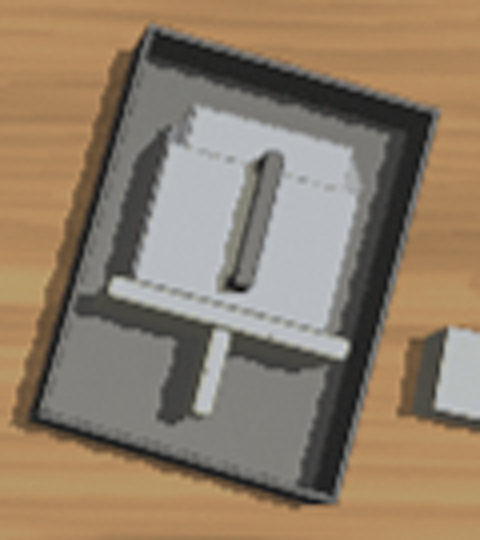

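Run:
```python
from h import *
P=np.load('top0.npy');im=cv2.imread('pics/top0.png')
v,u=np.mgrid[:480,:640]
Z=P[...,2]
m=(u>370)&(u<445)&(v>228)&(v<258)&(Z>.083)&(Z<.094)
r=cv2.minAreaRect(P[m][:,:2].astype(np.float32));print('panel',m.sum(),r)
vx=cv2.fitLine(P[m][:,:2].astype(np.float32),cv2.DIST_HUBER,0,.01,.01).ravel();print(vx,np.degrees(np.arctan2(vx[1],vx[0])))
g=im.max(2)<150
m=(u>395)&(u<425)&(v>199)&(v<240)&(Z>.099)&(Z<.116)
m=cv2.erode(m.astype(np.uint8),np.ones((1,1)))>0
q=P[m][:,:2].astype(np.float32);print('handle',len(q),cv2.minAreaRect(q),np.median(q,0),q.mean(0))
vx=cv2.fitLine(q,cv2.DIST_HUBER,0,.01,.01).ravel();print(vx,np.degrees(np.arctan2(vx[1],vx[0])))
m=(u>385)&(u<410)&(v>245)&(v<275)&(Z>.068)&(Z<.09)
q=P[m][:,:2].astype(np.float32);print('tongue',len(q),cv2.minAreaRect(q))
# lid by flat mask
m=(u>370)&(u<450)&(v>180)&(v<245)&(Z>.071)&(Z<.083)&(im.min(2)>150)
n,l,s,c=cv2.connectedComponentsWithStats(m.astype(np.uint8));k=1+s[1:,4].argmax()
print('lid',cv2.minAreaRect(P[l==k][:,:2].astype(np.float32)))
from scipy.spatial.transform import Rotation as R
s=arm.read_state();print(R.from_rotvec(s['ee_rot']).as_matrix().round(3))
```

```text
panel 331 ((0.521429717540741, -0.3475503921508789), (0.1672542691230774, 0.046108558773994446), 75.45435333251953)
[ 0.25322437  0.9674076   0.51102674 -0.3253663 ] 75.331604
handle 192 ((0.5718106627464294, -0.36060768365859985), (0.014454865828156471, 0.09567436575889587), 75.66629791259766) [ 0.5715163  -0.35959774] [ 0.5716879  -0.35982183]
[ 0.96942466 -0.24538922  0.5716878  -0.3598219 ] -14.204835
tongue 129 ((0.4712083637714386, -0.33738574385643005), (0.020035743713378906, 0.06435822695493698), 75.36862182617188)
lid ((0.5784316062927246, -0.36333996057510376), (0.13686317205429077, 0.13391107320785522), 75.84368133544922)
[[ 0.444  0.896  0.   ]
 [ 0.896 -0.444  0.   ]
 [ 0.    -0.    -1.   ]]
```

carry_out([
  [[0,0,1,-1,1],[0,0,1,-1,1],[0,0,1,-1,1],[0,0,1,-1,1],[0,0,1,-1,1]],
])

```text
time: 1.98
tcp_pos: [0.2773, 0.5601, 0.3484]
ee_rot: [-3.12, -0.365, -0.0]
wrist_force: [0.4, 1.7, -0.1]
gripper_width: 1.001
```

carry_out([
  [[0.2,-1,0,-1,1],[0.2,-1,0,-1,1],[0.2,-1,0,-1,1],[0.2,-1,0,-1,1],[0.2,-1,0,-1,1]],
])

```text
time: 2.6
tcp_pos: [0.3025, 0.4343, 0.3477]
ee_rot: [-2.982, 0.988, -0.0]
wrist_force: [-0.9, -0.1, 1.2]
gripper_width: 0.999
```

carry_out([
  [[0.3,-1,0,-1,1],[0.3,-1,0,-1,1],[0.3,-1,0,-1,1],[0.3,-1,0,-1,1],[0.3,-1,0,-1,1]],
])

```text
time: 3.22
tcp_pos: [0.34, 0.3092, 0.3477]
ee_rot: [-2.285, 2.156, 0.0]
wrist_force: [-0.3, -0.0, 0.6]
gripper_width: 1.001
```

carry_out([
  [[0.3,-1,0,-1,1],[0.3,-1,0,0,1],[0.3,-1,0,0,1],[0.3,-1,0,0,1],[0.3,-1,0,0,1]],
])

```text
time: 3.85
tcp_pos: [0.3775, 0.1842, 0.3477]
ee_rot: [-2.095, 2.341, 0.0]
wrist_force: [-0.3, 0.4, -0.4]
gripper_width: 1.0
```

carry_out([
  [[0.4,-1,0,-0.8,1],[0.4,-1,0,0,1],[0.4,-1,0,0,1],[0.4,-1,0,0,1],[0.4,-1,0,0,1]],
])

```text
time: 4.47
tcp_pos: [0.4276, 0.0592, 0.3478]
ee_rot: [-1.926, 2.481, 0.0]
wrist_force: [0.4, -0.4, -0.6]
gripper_width: 1.004
```

carry_out([
  [[0.4,-1,0,0,1],[0.4,-1,0,0,1],[0.4,-1,0,0,1],[0.4,-1,0,0,1],[0.4,-1,0,0,1]],
])

```text
time: 5.1
tcp_pos: [0.4776, -0.0658, 0.3478]
ee_rot: [-1.926, 2.481, -0.0]
wrist_force: [0.2, -0.3, 0.3]
gripper_width: 0.999
```

carry_out([
  [[0.4,-1,0,0,1],[0.3,-1,0,0,1],[0.3,-1,0,0,1],[0.3,-1,0,0,1],[0.3,-1,0,0,1]],
])

```text
time: 5.72
tcp_pos: [0.5176, -0.1906, 0.3477]
ee_rot: [-1.927, 2.481, -0.0]
wrist_force: [0.2, 0.1, -0.3]
gripper_width: 1.0
```

carry_out([
  [[0.4,-1,0,0,1],[0.4,-1,-0.5,0,1],[0.4,-1,-1,0,1],[0.4,-1,-1,0,1],[0.5,-1,-1,0,1]],
])

```text
time: 6.35
tcp_pos: [0.5703, -0.3155, 0.2593]
ee_rot: [-1.927, 2.481, -0.0]
wrist_force: [0.4, 0.9, 0.7]
gripper_width: 0.999
```

carry_out([
  [[0,-0.9,-0.5,0,1],[0,-0.8,0,0,1],[0,0,0,0,1]],
])

```text
time: 6.72
tcp_pos: [0.569, -0.3589, 0.2474]
ee_rot: [1.923, -2.483, 0.0]
wrist_force: [-0.3, 0.8, -0.1]
gripper_width: 1.005
```

Run:
```python
from h import *
s=arm.read_state();print(s['tcp_pos'],s['qpos'])
c=viewer.capture('wrist');save(c,'w1');np.save('w1.npy',pts(c))
P=pts(c);Z=P[...,2]
for k in ('tank_handle','tank_grip'):
    for r in viewer.spot_in(k,c)[:2]:
        i,j=map(int,r['position']);print(k,round(r['p'],2),i,j,P[i,j].round(3))
m=(Z>.1)&(Z<.117)&(abs(P[...,0]-.5717)<.07)&(abs(P[...,1]+.36)<.04)
q=P[m][:,:2].astype(np.float32);print(len(q),cv2.minAreaRect(q),q.mean(0))
```

```text
[ 0.56904171 -0.35894488  0.24735264] [-0.10459119  0.5629763   0.92866671  1.31885831 -0.44279426  1.47183561
 -1.03471292]
tank_handle 0.59 377 350 [ 0.323 -0.343  0.006]
tank_handle 0.55 216 317 [ 0.585 -0.362  0.109]
tank_grip 0.84 219 318 [ 0.582 -0.362  0.108]
tank_grip 0.78 378 351 [ 0.323 -0.344  0.009]
1477 ((0.573111891746521, -0.3613991439342499), (0.013998856768012047, 0.09504970163106918), 75.82697296142578) [ 0.5762242  -0.36215952]
```

View pics/w1.png

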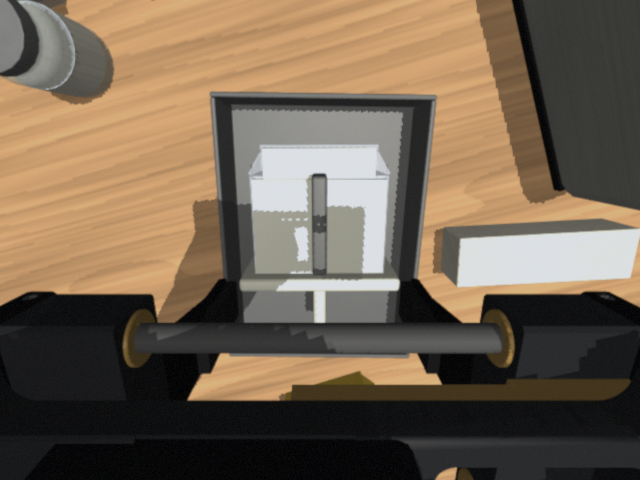

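carry_out([
  [[0.14,-0.08,-1,0,1],[0,0,-1,0,1],[0,0,-1,0,1],[0,0,-1,0,1],[0,0,-1,0,1]],
])

```text
time: 7.5
tcp_pos: [0.5742, -0.3579, 0.1221]
ee_rot: [-1.929, 2.479, -0.0]
wrist_force: [0.1, -0.1, -0.1]
gripper_width: 0.999
```

carry_out([
  [[0,0,-0.8,0,1],[0,0,-0.7,0,1],[0,0,0,0,-1],[0,0,0,0,-1],[0,0,0,0,-1]],
], newtons=40)

```text
time: 8.12
tcp_pos: [0.5738, -0.3598, 0.086]
ee_rot: [-1.926, 2.481, -0.002]
wrist_force: [1.0, 0.7, 1.0]
gripper_width: 0.745
```

carry_out([
  [[0,0,0,0,-1],[0,0,0,0,-1]],
])

```text
time: 8.38
tcp_pos: [0.5734, -0.3595, 0.0853]
ee_rot: [-1.927, 2.481, -0.001]
wrist_force: [0.0, 0.2, -0.4]
gripper_width: 0.515
```

carry_out([
  [[0,0,0,0,-1],[0,0,0,0,-1],[0,0,0,0,-1],[0,0,0,0,-1],[0,0,0,0,-1]],
])

```text
time: 9.0
tcp_pos: [0.5733, -0.3596, 0.0851]
ee_rot: [1.926, -2.481, 0.001]
wrist_force: [0.1, -1.6, -0.2]
gripper_width: 0.154
```

carry_out([
  [[0,0,0.2,0,-1],[0,0,0.4,0,-1],[0,0,0.6,0,-1],[0,0,0.8,0,-1]],
])

```text
time: 9.5
tcp_pos: [0.5733, -0.3593, 0.1363]
ee_rot: [1.927, -2.481, -0.0]
wrist_force: [0.3, 0.4, -3.1]
gripper_width: 0.153
```

Run:
```python
from h import *
s=arm.read_state();print(s['tcp_pos'],s['wrist_force'],s['wrist_torque'],s['gripper_width'])
c=viewer.capture('side');save(c,'s2')
```

```text
[ 0.57332744 -0.35927356  0.13634128] [ 0.34971537  0.39923241 -3.0553859 ] [0.00522973 0.06722215 0.09860336] 0.15303542781473184
```

View pics/s2.png

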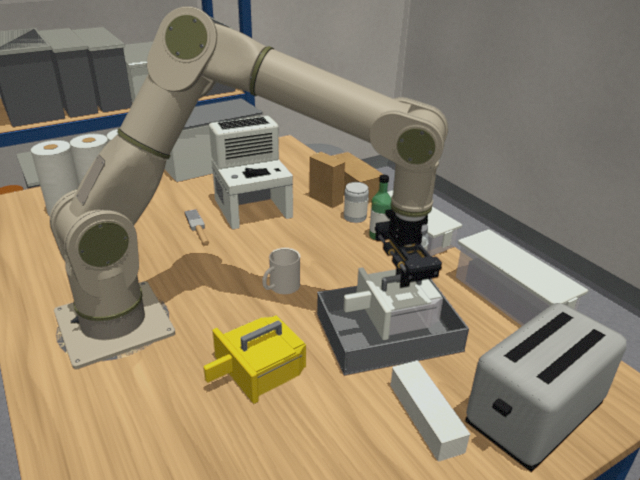

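Run:
```python
from h import *
P=np.load('top0.npy');Z=P[...,2]
print(P[272,306]); v,u=np.mgrid[:480,:640]
m=(abs(u-306)<25)&(abs(v-274)<25)&(Z>.02);q=P[m][:,:2].astype(np.float32);print(cv2.minEnclosingCircle(q),q.min(0),q.max(0))
m=(abs(u-170)<45)&(abs(v-300)<18)&(Z>.008);q=P[m][:,:2].astype(np.float32);print('brush',q.min(0),q.max(0))
```

```text
[ 0.42823301 -0.07080916  0.00276818]
((0.4070046544075012, -0.07057153433561325), 0.05991024896502495) [ 0.34723383 -0.10875573] [ 0.466624   -0.03290581]
brush [ 0.3121124  -0.07274114] [0.37317073 0.4086648 ]
```

carry_out([
  [[0,0,0.8,0,-1],[0,0,1,0,-1],[0,0.1,1,0,-1],[0,0.2,0.8,0.2,-1],[-0.1,0.5,0.3,0.4,-1]],
])

```text
time: 10.18
tcp_pos: [0.5709, -0.3399, 0.2345]
ee_rot: [-2.057, 2.375, -0.003]
wrist_force: [0.4, -0.0, -4.4]
gripper_width: 0.154
```

carry_out([
  [[-0.1,0.8,0,0.5,-1],[-0.1,1,0,0.5,-1],[-0.1,1,0,0.5,-1],[-0.1,1,0,0.5,-1],[-0.1,1,0,0.5,-1]],
])

```text
time: 10.8
tcp_pos: [0.5581, -0.2184, 0.2331]
ee_rot: [-2.524, 1.871, -0.0]
wrist_force: [-0.1, -0.2, -4.3]
gripper_width: 0.156
```

carry_out([
  [[-0.1,1,0,0.5,-1],[-0.1,1,0,0.5,-1],[-0.1,1,0,0.5,-1],[-0.2,1,0,0.5,-1],[-0.2,1,0,0.5,-1]],
])

```text
time: 11.42
tcp_pos: [0.5405, -0.0935, 0.233]
ee_rot: [-2.869, 1.28, -0.0]
wrist_force: [0.0, 0.5, -4.5]
gripper_width: 0.154
```

carry_out([
  [[-0.2,1,0,0.5,-1],[-0.2,1,0,0.5,-1],[-0.2,1,0,0.5,-1],[-0.2,1,0,0.5,-1],[-0.2,1,0,0.5,-1]],
])

```text
time: 12.05
tcp_pos: [0.5155, 0.0323, 0.2326]
ee_rot: [-3.078, 0.627, -0.0]
wrist_force: [0.8, -0.1, -3.8]
gripper_width: 0.157
```

carry_out([
  [[-0.1,1,0,0.5,-1],[-0.1,0.8,0,0.5,-1],[-0.1,0.6,0,0.3,-1],[0,0.4,0,0.2,-1],[0,0,0,0,-1]],
])

```text
time: 12.68
tcp_pos: [0.5084, 0.1011, 0.2325]
ee_rot: [3.133, -0.227, 0.0]
wrist_force: [0.0, -0.6, -3.4]
gripper_width: 0.158
```

Run:
```python
from h import *
s=arm.read_state();print(s['tcp_pos'],s['ee_rot'],s['qpos'])
for n in ('side','top','wrist'):
    c=viewer.capture(n);save(c,n+'3');np.save(n+'3.npy',pts(c))
```

```text
[0.5083998  0.10109765 0.23248725] [ 3.13317353e+00 -2.27081572e-01  5.55994020e-05] [-0.78571919  0.08264301  0.53499804  1.75127133 -0.04325763  1.31944007
 -0.38615295]
```

View pics/top3.png

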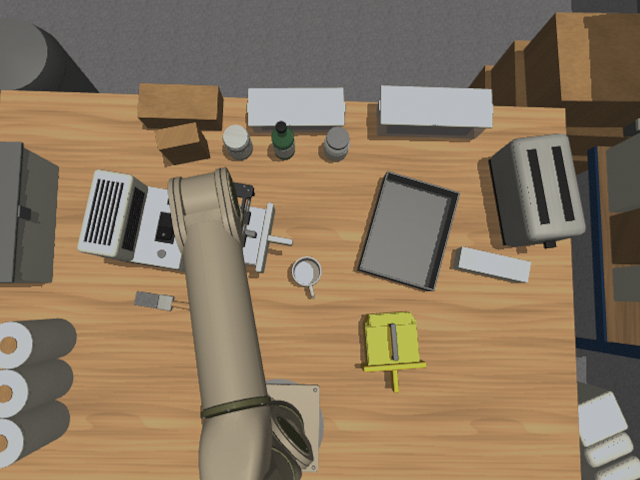

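View pics/side3.png

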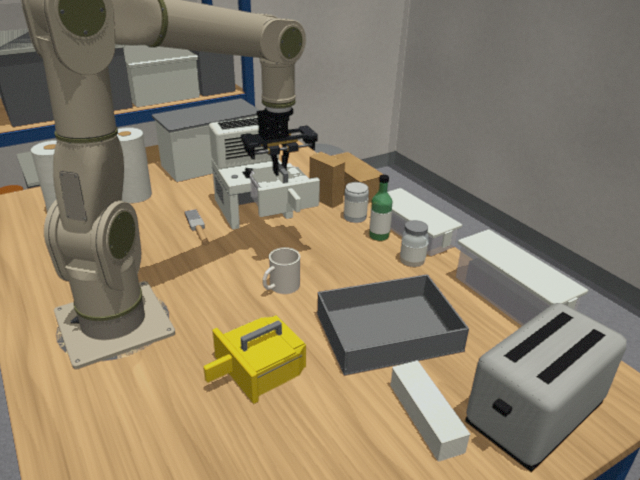

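View pics/wrist3.png

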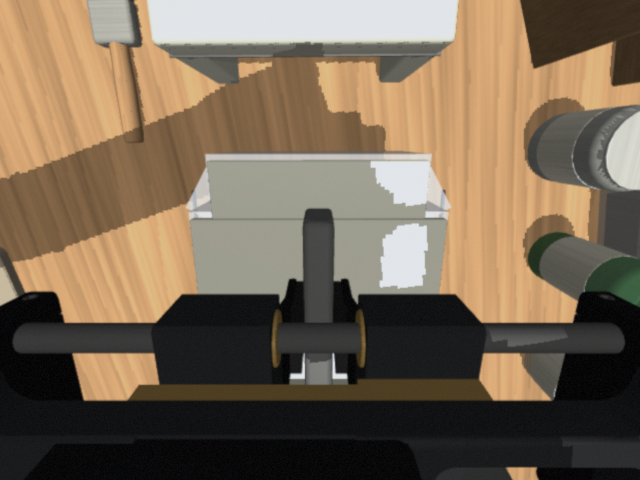

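Run:
```python
from h import *
P=np.load('wrist3.npy');v,u=np.mgrid[:480,:640];Z=P[...,2]
def fl(m,n):
    q=P[m][:,:2].astype(np.float32);l=cv2.fitLine(q,cv2.DIST_HUBER,0,.01,.01).ravel();r=cv2.minAreaRect(q)
    print(n,len(q),np.degrees(np.arctan2(l[1],l[0])),q.mean(0),r,np.median(Z[m]))
m=(u>295)&(u<340)&(v>205)&(v<285)&(Z>.235)&(Z<.275);fl(m,'bar')
m=(u>190)&(u<450)&(v>150)&(v<292)&(Z>.2)&(Z<.235);fl(m,'lid')
# front deck edge: per column last row with Z~.15
e=[];h=[]
for c in range(170,445,5):
    r=[i for i in range(20,90) if abs(Z[i,c]-.15)<.006]
    if r: e.append(P[max(r),c,:2])
e=np.array(e,np.float32);l=cv2.fitLine(e,cv2.DIST_HUBER,0,.01,.01).ravel();print('edge',np.degrees(np.arctan2(l[1],l[0])),l[2:],e[0],e[-1])
# deck lateral extents
for r in (10,20,30):
    g=np.where(abs(Z[r]-.15)<.006)[0];print(g.min(),g.max(),P[r,g.min()],P[r,g.max()])
# lid lateral mid
for r in (230,250,270):
    g=np.where((abs(Z[r]-.217)<.015))[0];print(g.min(),g.max(),P[r,g.min()],P[r,g.max()])
# lid front-back tilt
m=(u>195)&(u<300)&(v>222)&(v<290)&(abs(Z-.22)<.015);A=np.c_[P[m][:,:2],np.ones(m.sum())];print('plane',np.linalg.lstsq(A,Z[m],rcond=None)[0])
```

```text
bar 2229 80.73377 [0.51451933 0.13364482] ((0.5131291747093201, 0.12763604521751404), (0.038108959794044495, 0.022248225286602974), 81.89159393310547) 0.2557149912920059
lid 31374 -8.410461 [0.51555586 0.13911177] ((0.5148945450782776, 0.1358996033668518), (0.07471095770597458, 0.14203615486621857), 81.56513977050781) 0.2240986347767016
edge -8.057236 [0.5410184  0.23801059] [0.4326418 0.2538693] [0.61054206 0.2285152 ]
148 457 [0.4254717  0.2747549  0.14775445] [0.62080305 0.2454767  0.14841272]
150 456 [0.42539384 0.26892465 0.14846792] [0.62008706 0.24003615 0.14822396]
151 455 [0.4244426  0.26334193 0.14859341] [0.6189955  0.2342953  0.14894237]
191 446 [0.44785594 0.14429612 0.22340661] [0.58178837 0.12431601 0.22332471]
193 443 [0.44684465 0.13374934 0.22518521] [0.57927803 0.11386409 0.22473882]
196 441 [0.44524393 0.12214553 0.22451498] [0.57817383 0.10189926 0.22343083]
plane [0.00479993 0.00038511 0.22185131]
```

carry_out([
  [[-0.2,0.5,0,0,-1],[0.0,0.7,0,0,-1],[0.06,0.4,-0.4,0,-1],[0.04,0.3,-0.8,0,-1],[0,0,-1,0,-1]],
])

```text
time: 13.45
tcp_pos: [0.5059, 0.1496, 0.1764]
ee_rot: [-3.133, 0.226, -0.001]
wrist_force: [0.4, 1.0, -3.4]
gripper_width: 0.156
```

carry_out([
  [[0,0,-1,0,-1],[0,0,-1,0,-1],[0,0,-0.8,0,-1],[0,0,-0.6,0,-1],[0,0,-0.2,0,-1]],
])

```text
time: 14.08
tcp_pos: [0.5054, 0.1482, 0.0865]
ee_rot: [3.132, -0.228, -0.002]
wrist_force: [-0.0, -0.3, -3.9]
gripper_width: 0.153
```

Run:
```python
from h import *
s=arm.read_state();print(s['tcp_pos'],s['ee_rot'],s['wrist_force'])
c=viewer.capture('wrist');save(c,'w4');P=pts(c);np.save('w4.npy',P);Z=P[...,2]
for r in (30,60,90): 
    g=np.where(abs(Z[r]-.15)<.006)[0]
    if len(g): print(r,g.min(),g.max(),P[r,g.min()],P[r,g.max()])
for r in (180,200,220,250,270):
    g=np.where((abs(Z[r]-.075)<.012))[0]
    if len(g): print(r,g.min(),g.max(),P[r,g.min()],P[r,g.max()])
c=viewer.capture('side');save(c,'s4')
```

```text
[0.50539861 0.1481726  0.08649648] [ 3.13235525e+00 -2.28086785e-01 -1.73393144e-03] [-0.01036488 -0.27176223 -3.870155  ]
30 0 639 [0.44087572 0.26592903 0.15038046] [0.60453466 0.24213169 0.1493427 ]
60 0 639 [0.43719361 0.25968173 0.14943021] [0.60514798 0.23490827 0.14967904]
90 0 221 [0.43017063 0.25397169 0.14478597] [0.492403   0.24492264 0.14403338]
180 200 437 [0.45335886 0.21701085 0.07058853] [0.57684677 0.19897797 0.07162714]
200 190 447 [0.44603281 0.20760627 0.07210147] [0.5811156  0.18794425 0.07317123]
220 190 447 [0.44566889 0.19794981 0.07780994] [0.58088803 0.17693604 0.0727603 ]
250 193 443 [0.4425702  0.18133159 0.07675219] [0.57608702 0.16235655 0.07863932]
270 195 441 [0.44162225 0.17051928 0.07874789] [0.57472867 0.15076069 0.0781622 ]
```

View pics/w4.png

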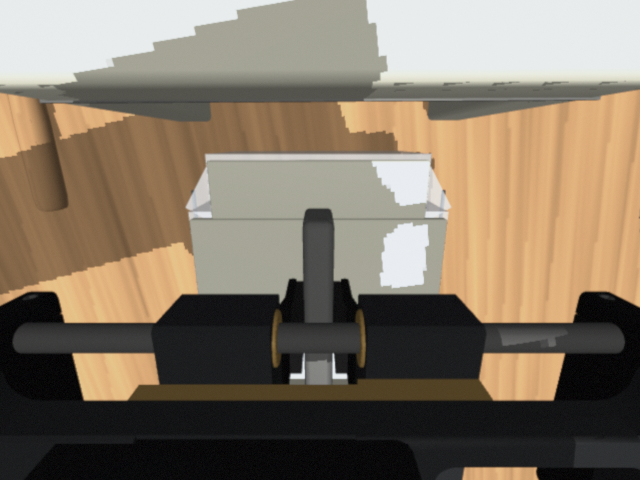

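View pics/s4.png

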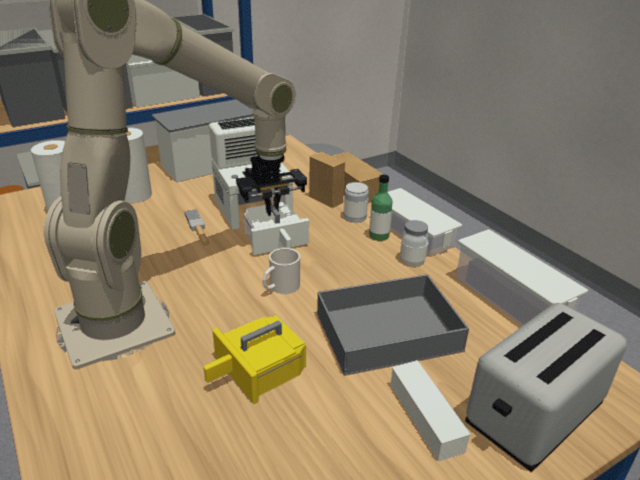

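carry_out([
  [[0.07,0.3,0,0,-1],[0.07,0.5,0,0,-1],[0.07,0.5,-0.06,0,-1],[0.05,0.3,-0.1,0,-1],[0,0,0,0,-1]],
])

```text
time: 14.8
tcp_pos: [0.5121, 0.1889, 0.0832]
ee_rot: [3.133, -0.227, -0.001]
wrist_force: [-0.0, 0.3, -4.3]
gripper_width: 0.153
```

carry_out([
  [[0,0,-0.05,0,-1],[0,0,-0.03,0,-1]],
])

```text
time: 15.05
tcp_pos: [0.5124, 0.1876, 0.0815]
ee_rot: [3.133, -0.23, 0.0]
wrist_force: [-0.0, -0.5, -3.5]
gripper_width: 0.155
```

carry_out([
  [[0,0,-0.05,0,-1],[0,0,-0.03,0,-1],[0,0,0,0,-1]],
])

```text
time: 15.42
tcp_pos: [0.5124, 0.1881, 0.08]
ee_rot: [-3.133, 0.229, -0.0]
wrist_force: [-2.9, -1.2, 3.4]
gripper_width: 0.156
```

carry_out([
  [[0,0,0,0,0.2],[0,0,0,0,0.2],[0,0,0,0,0.2],[0,0,0.5,0,0.2],[0,0,1,0,0.2]],
])

```text
time: 16.05
tcp_pos: [0.512, 0.1878, 0.1175]
ee_rot: [3.132, -0.229, -0.001]
wrist_force: [0.3, 0.2, -0.1]
gripper_width: 0.579
```

carry_out([
  [[0,0,1,0,1],[-0.1,-0.7,0.3,0,1],[-0.15,-1,0,0,1],[-0.15,-1,0,0,1],[-0.15,-1,0,0,1]],
])

```text
time: 16.68
tcp_pos: [0.4976, 0.0928, 0.1488]
ee_rot: [3.132, -0.231, -0.002]
wrist_force: [0.3, 0.0, -0.0]
gripper_width: 0.987
```

Run:
```python
from h import *
s=arm.read_state();print(s['tcp_pos'],s['gripper_width'])
c=viewer.capture('wrist');save(c,'w5');P=pts(c);np.save('w5.npy',P)
c=viewer.capture('side');save(c,'s5')
```

```text
[0.49764431 0.09283872 0.1487542 ] 0.9873110653465414
```

View pics/w5.png

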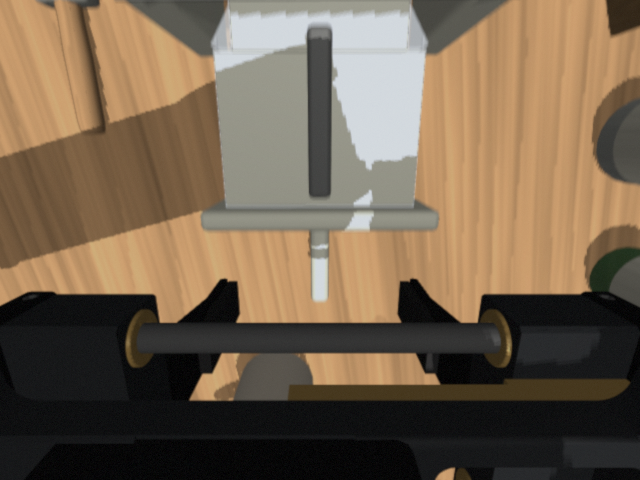

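View pics/s5.png

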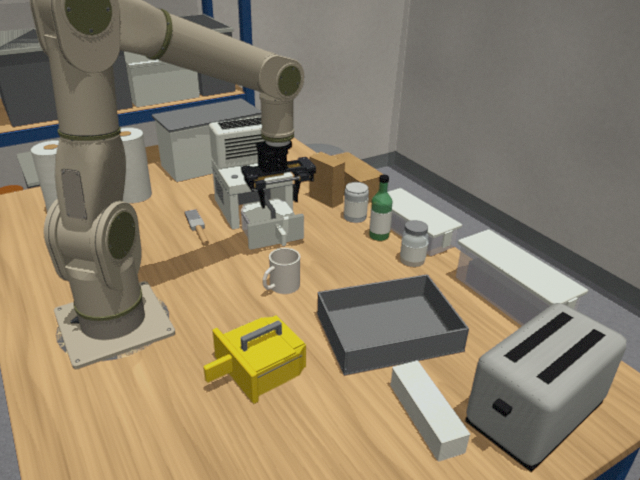

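Run:
```python
from h import *
P=np.load('w5.npy');v,u=np.mgrid[:480,:640];Z=P[...,2]
def fl(m,n):
    q=P[m][:,:2].astype(np.float32);print(n,len(q),q.mean(0),cv2.minAreaRect(q),np.median(Z[m]))
fl((u>305)&(u<335)&(v>228)&(v<302)&(abs(Z-.073)<.012),'tongue')
fl((u>300)&(u<340)&(v>20)&(v<200)&(abs(Z-.104)<.012),'bar')
fl((u>198)&(u<442)&(v>205)&(v<218)&(abs(Z-.083)<.01),'panel')
```

```text
tongue 1261 [0.49813357 0.08327684] ((0.49777334928512573, 0.08204224705696106), (0.05834555998444557, 0.013547122478485107), 81.98773193359375) 0.07208203056644621
bar 4101 [0.51377493 0.1896957 ] ((0.5133274793624878, 0.18658298254013062), (0.09611758589744568, 0.014047686010599136), 81.65066528320312) 0.10324224322083372
panel 2498 [0.5058533  0.12468606] ((0.5048835277557373, 0.12444289773702621), (0.006181707605719566, 0.1683599054813385), 81.6362533569336) 0.08158091557603218
```

carry_out([
  [[-0.06,-0.85,-0.3,0,1],[0,0,-1,0,1],[0,0,-1,0,1],[0,0,-1,0,1],[0,0,-0.8,0,1]],
])

```text
time: 17.4
tcp_pos: [0.4962, 0.0737, 0.0456]
ee_rot: [3.133, -0.229, -0.002]
wrist_force: [0.4, -0.0, -0.2]
gripper_width: 0.998
```

carry_out([
  [[0,0,-0.3,0,1],[0,0,-0.1,0,-1],[0,0,0,0,-1],[0,0,0,0,-1],[0,0,0,0,-1]],
], newtons=40)

```text
time: 18.02
tcp_pos: [0.4974, 0.0745, 0.0375]
ee_rot: [-3.133, 0.228, -0.001]
wrist_force: [0.1, -0.2, -0.3]
gripper_width: 0.632
```

carry_out([
  [[0,0,0,0,-1],[0,0,0,0,-1],[0,0,0,0,-1],[0,0,0,0,-1],[0,0,0,0,-1]],
])

```text
time: 18.65
tcp_pos: [0.497, 0.0744, 0.0371]
ee_rot: [3.133, -0.228, -0.0]
wrist_force: [-1.2, 0.4, 1.1]
gripper_width: 0.158
```

carry_out([
  [[0,0,0,0,-1],[0,0,0,0,-1]],
])

```text
time: 18.9
tcp_pos: [0.497, 0.0744, 0.0371]
ee_rot: [3.133, -0.228, -0.0]
wrist_force: [-2.0, 0.1, 0.7]
gripper_width: 0.157
```

carry_out([
  [[0.05,0.3,0,0,-1],[0.07,0.5,0,0,-1],[0.07,0.5,0,0,-1],[0.07,0.5,0,0,-1],[0.07,0.5,0,0,-1]],
])

```text
time: 19.52
tcp_pos: [0.5055, 0.1329, 0.0371]
ee_rot: [3.133, -0.228, 0.0]
wrist_force: [0.2, -2.9, 0.0]
gripper_width: 0.159
```

carry_out([
  [[0.07,0.5,0,0,-1],[0.07,0.5,0,0,-1],[0.07,0.5,0,0,-1],[0.04,0.3,0,0,-1],[0,0,0,0,-1]],
])

```text
time: 20.15
tcp_pos: [0.5116, 0.1781, 0.0371]
ee_rot: [-3.133, 0.227, -0.0]
wrist_force: [1.0, 1.9, 0.2]
gripper_width: 0.16
```

carry_out([
  [[0.01,0.1,0,0,-1],[0.01,0.1,0,0,-1],[0.01,0.1,0,0,-1],[0,0,0,0,-1]],
])

```text
time: 20.65
tcp_pos: [0.5124, 0.1847, 0.0371]
ee_rot: [-3.133, 0.228, -0.0]
wrist_force: [1.3, 0.3, -0.6]
gripper_width: 0.155
```

carry_out([
  [[0.01,0.08,0,0,-1],[0.01,0.08,0,0,-1],[0,0,0,0,-1]],
])

```text
time: 21.02
tcp_pos: [0.513, 0.1881, 0.0371]
ee_rot: [3.133, -0.229, 0.0]
wrist_force: [0.1, -3.0, 0.9]
gripper_width: 0.157
```

Run:
```python
from h import *
s=arm.read_state();print(s['tcp_pos'],s['wrist_force'],s['wrist_torque'])
c=viewer.capture('wrist');save(c,'w6');P=pts(c);np.save('w6.npy',P)
```

```text
[0.51297062 0.18808518 0.03707711] [ 0.12221057 -3.03651587  0.92911825] [-0.86631712  0.03504266  0.05127061]
```

View pics/w6.png

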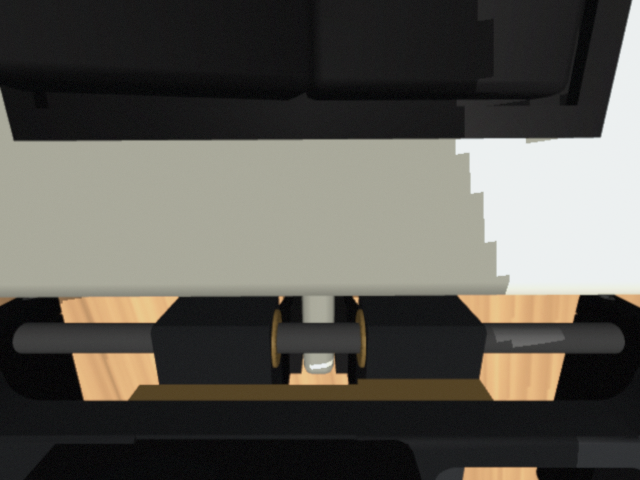

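carry_out([
  [[0.01,0.08,0,0,-1],[0.01,0.08,0,0,-1],[0,0,0,0,-1]],
])

```text
time: 21.45
tcp_pos: [0.5129, 0.1882, 0.037]
ee_rot: [3.128, -0.233, -0.003]
wrist_force: [-5.7, -17.6, 11.8]
gripper_width: 0.157
```

carry_out([
  [[0.01,0.08,0,0,-1],[0,0,0,0,-1]],
])

```text
time: 21.7
tcp_pos: [0.5129, 0.1882, 0.037]
ee_rot: [3.126, -0.234, -0.005]
wrist_force: [-8.6, -23.2, 16.6]
gripper_width: 0.159
```

carry_out([
  [[-0.02,-0.16,0,0,-1],[0,0,0,0,0.5],[0,0,0,0,0.5],[0,0,0,0,0.5],[0,0,0,0,0.5]],
])

```text
time: 22.32
tcp_pos: [0.513, 0.1908, 0.037]
ee_rot: [-3.133, 0.228, -0.0]
wrist_force: [0.7, -0.2, 0.5]
gripper_width: 0.527
```

carry_out([
  [[0,-0.1,0,0,0.5],[-0.05,-0.5,0.5,0,0.5],[-0.05,-0.5,1,0,0.5],[-0.05,-0.5,1,0,0.5],[0,0,1,0,0.5]],
])

```text
time: 22.95
tcp_pos: [0.5095, 0.148, 0.1263]
ee_rot: [-3.133, 0.233, -0.001]
wrist_force: [-0.1, 0.4, -0.2]
gripper_width: 0.748
```

carry_out([
  [[0,0,1,0,-1],[0,0,1,0,-1],[0,0,1,0,-1],[0,0,0.5,0,-1],[0,0,0,0,-1]],
])

```text
time: 23.58
tcp_pos: [0.5097, 0.15, 0.2128]
ee_rot: [-3.132, 0.229, -0.002]
wrist_force: [0.3, 0.7, -0.6]
gripper_width: 0.265
```

Run:
```python
from h import *
s=arm.read_state();print(s['tcp_pos'],s['gripper_width'])
for n in ('side','top','wrist'):
    c=viewer.capture(n);save(c,n+'7');P=pts(c);np.save(n+'7.npy',P)
    for k in ('rocker','rocker_on_end','tank_grip'):
        for r in viewer.spot_in(k,c)[:2]:
            i,j=map(int,r['position']);print(n,k,round(r['p'],2),i,j,P[i,j].round(3))
```

```text
[0.50965448 0.14998268 0.21279351] 0.2652008685740312
side rocker 0.61 171 255 [0.522 0.286 0.159]
side rocker_on_end 0.44 170 254 [0.522 0.292 0.16 ]
side tank_grip 0.78 209 261 [0.507 0.224 0.062]
side tank_grip 0.71 355 257 [ 0.217 -0.343  0.072]
top rocker 0.24 138 281 [0.775 0.004 0.146]
top tank_grip 0.8 343 390 [ 0.238 -0.301  0.075]
wrist rocker 0.91 32 312 [0.527 0.289 0.158]
wrist rocker_on_end 0.62 34 312 [0.527 0.288 0.159]
wrist rocker_on_end 0.26 65 121 [0.345 0.327 0.02 ]
wrist tank_grip 0.88 137 313 [0.518 0.234 0.082]
```

View pics/wrist7.png

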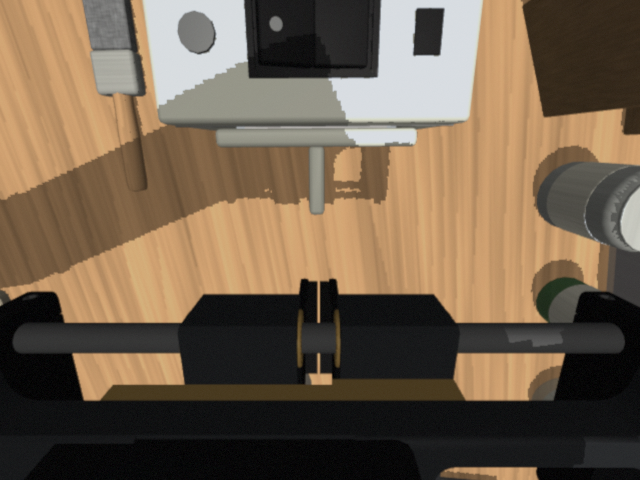

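View pics/side7.png

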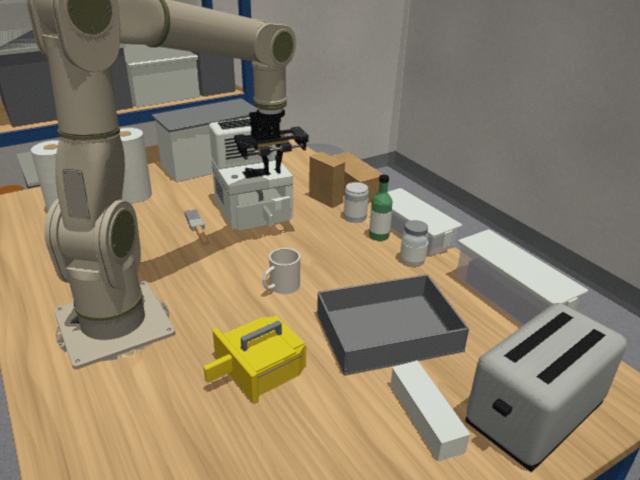

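Run:
```python
from h import *
P=np.load('wrist7.npy');v,u=np.mgrid[:480,:640];Z=P[...,2]
m=(u>215)&(u<418)&(v>124)&(v<150)&(abs(Z-.081)<.006)
q=P[m][:,:2].astype(np.float32);o=np.array([.5208,.2397]);a=np.radians(82);X=np.array([np.cos(a),np.sin(a)]);Y=np.array([-X[1],X[0]])
d=(q-o)@np.c_[X,Y];print('panel in mouth frame',d.min(0),d.max(0),cv2.minAreaRect(q)[2])
for lo,hi in((-.085,-.05),(-.05,0),(0,.05),(.05,.085)):
    s=(d[:,1]>lo)&(d[:,1]<hi);print(lo,np.percentile(d[s,0],[2,50,98]))
P0=np.load('top0.npy')
for PP,i,j,n in((P,22,276,'dot'),(P,5,276,''),(P,34,276,''),(P0,234,163,'dot top')): print(n,PP[i,j],(PP[i,j,:2]-o)@np.c_[X,Y])
v0,u0=np.mgrid[:480,:640];im=cv2.imread('pics/top0.png')
m=(u0>150)&(u0<184)&(v0>200)&(v0<248)&(im.max(2)<80)&(P0[...,2]>.14)&(v0>210)
d=(P0[m][:,:2]-o)@np.c_[X,Y];print('rocker',d.min(0),d.max(0),d.mean(0))
m&=True
for y in np.arange(-.035,.04,.01):
    s=abs(d[:,1]-y)<.005
    if s.any(): print(y.round(3),P0[m][s,2].mean())
```

```text
panel in mouth frame [-0.01387131 -0.08467477] [0.00256431 0.08440711] 81.90156555175781
-0.085 [-0.01377331 -0.00649488  0.00079088]
-0.05 [-0.01351527 -0.00630049  0.00092952]
0 [-0.01323498 -0.00656496  0.00052864]
0.05 [-0.01372238 -0.00640022  0.00086343]
dot [0.50815774 0.29408824 0.16607276] [0.05209947 0.0200886 ]
 [0.50957344 0.30204806 0.16561564] [0.06017886 0.01979448]
 [0.50715574 0.28830305 0.16662203] [0.04623114 0.02027571]
dot top [0.50698984 0.29267773 0.16820383] [0.05054015 0.02104883]
rocker [-0.33355622 -0.03684481] [0.07366254 0.12839364] [0.04765722 0.00208407]
-0.035 0.15245074150811308
-0.025 0.1548138860150354
-0.015 0.15585947862761432
-0.005 0.156172528828403
0.005 0.15872266929747744
0.015 0.16155203657372527
0.025 0.163937472321918
0.035 0.153733967061206
```

carry_out([
  [[-0.05,1,0,0,-1],[-0.05,1,0,0,-1],[-0.05,1,0,0,-1],[-0.05,1,0,0,-1],[-0.05,1,0,0,-1]],
])

```text
time: 24.8
tcp_pos: [0.503, 0.277, 0.212]
ee_rot: [3.133, -0.228, 0.0]
wrist_force: [-0.3, 0.2, -0.6]
gripper_width: 0.002
```

carry_out([
  [[0,0.7,0,0,-1],[0,0,-0.5,0,-1],[0,0,-0.6,0,-1],[0,0,0,0,-1]],
])

```text
time: 25.3
tcp_pos: [0.5026, 0.2912, 0.1828]
ee_rot: [3.131, -0.231, -0.003]
wrist_force: [-0.7, -0.1, 0.4]
gripper_width: 0.002
```

Run:
```python
from h import *
s=arm.read_state();print(s['tcp_pos'],s['gripper_width'],s['wrist_force'])
for n in ('side','wrist','top'):
    c=viewer.capture(n);save(c,n+'8')
a=cv2.imread('pics/side8.png')[80:240,170:330];cv2.imwrite('pics/s8c.png',cv2.resize(a,None,fx=3.7,fy=3.7,interpolation=cv2.INTER_CUBIC))
```

```text
[0.50255272 0.29123604 0.18278592] 0.0015557558317708655 [-0.72831234 -0.05153822  0.4348025 ]
```

View pics/s8c.png

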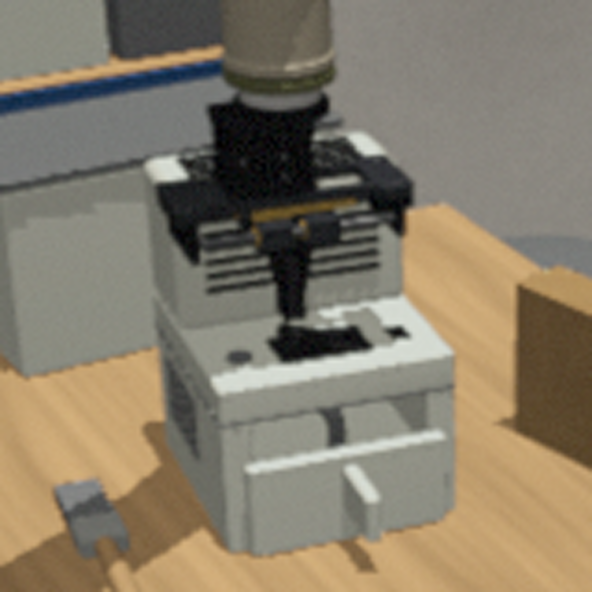

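View pics/wrist8.png

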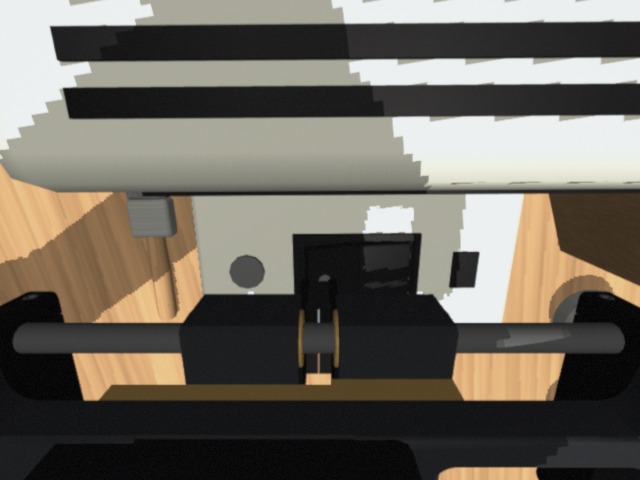

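carry_out([
  [[0,0,-0.3,0,-1],[0,0,-0.3,0,-1],[0,0,0,0,-1]],
])

```text
time: 25.82
tcp_pos: [0.5032, 0.2928, 0.1693]
ee_rot: [3.133, -0.229, 0.0]
wrist_force: [0.7, -0.1, 0.8]
gripper_width: 0.006
```

carry_out([
  [[0,0,-0.1,0,-1],[0,0,-0.1,0,-1],[0,0,0,0,-1]],
])

```text
time: 26.2
tcp_pos: [0.5024, 0.2932, 0.1646]
ee_rot: [-3.133, 0.228, 0.002]
wrist_force: [-3.5, 1.3, 4.0]
gripper_width: 0.008
```

carry_out([
  [[0,0,-0.1,0,-1],[0,0,-0.1,0,-1],[0,0,0,0,-1]],
])

```text
time: 26.58
tcp_pos: [0.5032, 0.2925, 0.1591]
ee_rot: [3.133, -0.229, -0.0]
wrist_force: [-0.2, -0.7, 0.0]
gripper_width: 0.007
```

carry_out([
  [[0,0,-0.1,0,-1],[0,0,0,0,-1]],
])

```text
time: 26.82
tcp_pos: [0.5034, 0.2928, 0.1575]
ee_rot: [-3.133, 0.229, -0.001]
wrist_force: [0.3, -0.8, 4.0]
gripper_width: 0.007
```

carry_out([
  [[0,0,0.5,0,-1],[0,0,1,0,-1],[0,0,1,0,-1],[0,0,1,0,-1],[0,-0.5,1,0,-1]],
])

```text
time: 27.45
tcp_pos: [0.5028, 0.2811, 0.2709]
ee_rot: [-3.133, 0.226, -0.0]
wrist_force: [-0.0, -0.4, 0.1]
gripper_width: 0.004
```

carry_out([
  [[0,-1,0.5,0,-1],[0,-1,0,0,-1],[0,-1,0,0,-1],[0,-1,0,0,-1],[0,-1,0,0,-1]],
])

```text
time: 28.08
tcp_pos: [0.5029, 0.1534, 0.2817]
ee_rot: [3.133, -0.229, -0.001]
wrist_force: [0.3, -0.4, -1.7]
gripper_width: 0.009
```

Run:
```python
from h import *
s=arm.read_state();print(s['tcp_pos'],s['gripper_width'],s['wrist_force'])
o=np.array([.5208,.2397]);a=np.radians(82);X=np.array([np.cos(a),np.sin(a)]);Y=np.array([-X[1],X[0]])
for n in ('side','wrist','top'):
    c=viewer.capture(n);save(c,n+'9');P=pts(c)
    d=(P[...,:2]-o)@np.c_[X,Y]
    print(n)
    for y in np.arange(-.03,.031,.01):
        m=(abs(d[...,1]-y)<.004)&(abs(d[...,0]-.051)<.013)&(P[...,2]>.14)&(P[...,2]<.18)
        if m.any(): print(y.round(2),m.sum(),np.median(P[...,2][m]).round(4))
    m=(d[...,0]>-.03)&(d[...,0]<.01)&(abs(d[...,1])<.09)&(abs(P[...,2]-.081)<.005)
    if m.sum()>50: print('panel',np.percentile(d[m],[2,98],axis=0))
```

```text
[0.5028579  0.15342798 0.28169134] 0.008555096804314774 [ 0.33392781 -0.38121763 -1.71365775]
side
-0.03 5 0.1553
-0.02 11 0.1645
-0.01 7 0.1611
0.0 11 0.1599
0.01 10 0.1566
0.02 13 0.1558
0.03 14 0.1537
panel [[-0.02045953 -0.0836779 ]
 [ 0.00575085  0.08683302]]
wrist
-0.03 305 0.1665
-0.02 426 0.1657
-0.01 420 0.1622
0.0 417 0.1589
0.01 393 0.1573
0.02 387 0.1562
0.03 353 0.1549
panel [[-0.01374024 -0.0808482 ]
 [ 0.00072183  0.07950626]]
top
```

View pics/wrist9.png

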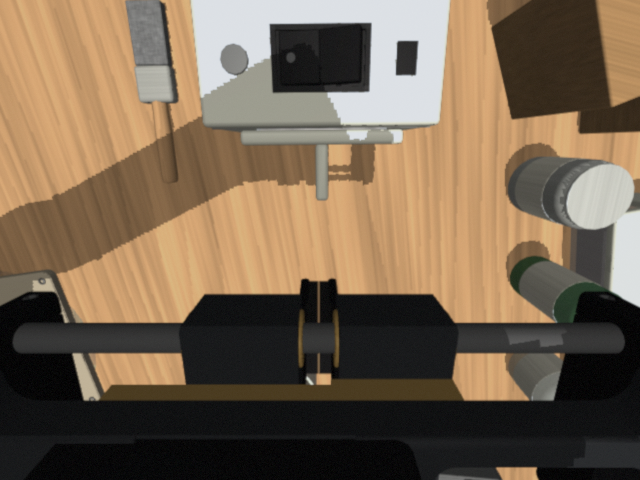

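View pics/side9.png

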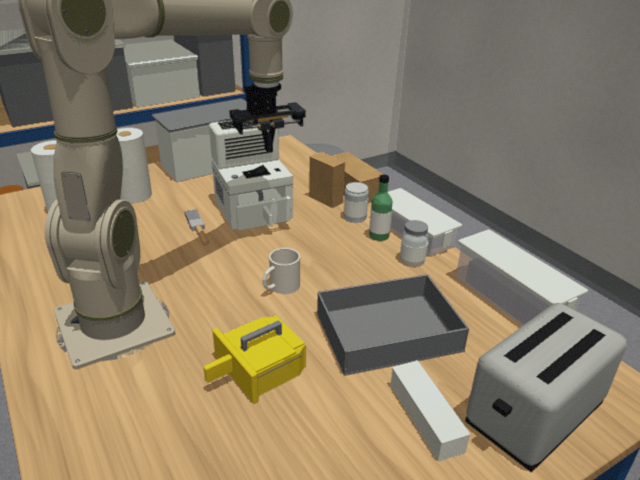

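carry_out([
  [[0,0,0,0,-1],[0,0,0,0,-1]],
])

```text
time: 28.48
tcp_pos: [0.5029, 0.1563, 0.2819]
ee_rot: [3.133, -0.226, -0.0]
wrist_force: [-0.5, 0.3, 0.2]
gripper_width: 0.003
```

```bash
python3 -c "
from cell import job
print(job.job_done())"
```

```text
the job is handed in; nothing more can be done
None
```

The tank is back in the dehumidifier and fully home, and the machine was then switched on. I handed the job in at about 28.5 s.

- **Tank:** I lifted it upright by its handle out of the basin and set it down a little way into the bay. I then pushed it home by the front grip until it stopped dead, with about 23 N on the wrist. The panel sits flush with the machine's front to within about 1 mm on both sides, and it had not moved in the last picture.
- **Switch:** I pressed the dotted end with closed fingers until the force dropped to zero as it snapped. It now measures about 156 mm high at the ON end and about 166 mm at the other, so it is on.
- **Everything else:** In the last side picture the basin, the bystanders and the yellow look-alike stand where they were. The hand is clear of everything.

No check failed. The last top picture gave no usable reading of the switch or the panel, so those measurements rest on the wrist and side cameras.

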